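# Hang up the pail and hold the cover over the tasting board

### The arm

A 6-joint arm with a two-finger parallel gripper is mounted at the origin on a cart in front of the work surface, level with it; the furniture and walls round the work are solid. World frame = base frame: x ahead of the robot, y to its left, z up, the work surface at z = 0. Lengths are in m, angles in rad, forces in N, time in s.
With the tool pointing down it reaches from about 0.425 to 0.95 m from the base axis. Payload 3.5 kg.
Tool frame: the origin (TCP) lies between the finger pads; the fingertips stand 22 mm ahead of it and the grasp point (between the pads) lies 3 mm ahead of it (ctrl.nose_length is the z of the fingertips in the tool frame, in m); z points along the fingers, y is the line along which they close (so a half turn about z gives the same grasp; the last joint's range is limited). The gripper opens to 85 mm and grips with 20 to 120 N. Pads are 22 mm wide; open, the fingers measure 114 mm over their backs; the gripper's body (76 mm by 85 mm) begins 54 mm behind the grasp point. The pads swing forward as they close: fully open they stand 13 mm farther back than shut.
Start: joints at [1.149, 0.286, 1.577, -0, 1.279, -0.15], TCP at [0.181, 0.65, 0.253] pointing down, gripper open.
Joint ranges: [-2.77, 2.77], [-0.9, 2.22], [0.21, 2.48], [-1.53, 4.67], [0.24, 2.81], [-2.84, 2.84]. Speed limits (rad/s): [2.79, 2.79, 3.14, 3.14, 3.14, 3.14].

### API

Orientations are given as a unit quaternion [x, y, z, w].
In Python, from plant import ctrl gives the robot as it stands. The module is installed in compiled form; this text tells all that it offers.
- The arm moves only by the tool send_rows, never from a script. Its argument "rows" is text: rows parted by semicolons, each of 7 numbers parted by spaces: the turn, a rotation vector about the tool's x, y, z in parts of the range, where 1.0 means 180 degrees, then the shift along the tool's x, y, z in shares of 750 mm (1.0 is 750 mm), then the opening, from -1 (shut) to 1 (fully open). A call has 1 to 8 rows; each row is the pose to reach, as a shift and turn from the pose commanded when the call began, along the tool's axes at that moment; what a row does not reach only later rows make up. A row lasts 1/8 s, in which the tool goes at most 62.5 mm and 10.7 degrees, less where a joint would pass 70% of its speed; a pose out of reach is approached as far as the arm can. No shift or turn number may pass 1 either way. A call with a gripper value outside its range is refused whole. The fingers move at their own pace and stop on an object; "grip_force" is the grip in N (left out, the last holds). Time passes only in rows, so rows that repeat a pose let the fingers close. It gives the time, the measured TCP pose, the force, the opening and the grip force at its end, in the units of the state.
- ctrl.get_state(): the state, without advancing time (a new reading comes with each control period).
- ctrl.read_camera(name): name is "scene" or "side" or "wrist"; returns a dict with "color" (420x560x3 uint8, red, green, blue), "fx", "fy", "cx", "cy" (pixels), "extrinsics" (4x4, takes a point from world to camera coordinates). Camera axes: x right, y down, z forward; pixel columns grow to the right and rows downward; lengths in m; the calibration is good to about 2 mm. The wrist camera is an equidistant fisheye: a pixel r from the principal point sees the ray r / f radians off the axis. A picture is of the moment at which its call begins. There is no depth.
- ctrl.sign_off(): hands the job in; it is judged then, once.
Trained networks look in a picture, given as the dict that the camera call returned (one of the last four; its "shot" number tells which), for a name from the list of things; names that differ only in an ending like _2 or _b are one class to them, and where a whole thing is asked for, a point or a joint stands for the part that bears it (a point fixed in the world has none). Each returns a list of dicts, best first, with "p" (0 to 1); they miss things now and then, are a little off and sometimes report something else, mostly with a low value. They report only what shows in the picture. A call takes as long as a camera call. They do not tell look-alikes from the thing itself.
- ctrl.look_for(picture, target): "position" ([x, y, z] in m, in the coordinates of the camera as it stood for that picture, good to about 4 mm: the middle of the surface that is visible of it).
The state is a dict: "time": time; "qpos": joint angles; "dq": joint speeds; "joint_efforts": joint torques, N m; "eef_pos": TCP position; "tcp_rot": TCP orientation; "contact_force": force on the tool from outside, world axes, zero at the start; "wrist_torque": the same for the moment, N m; "opening": opening from 0.0 (shut) to 1.0 (fully open); "finger_force": force on a finger pad.
Only numpy, scipy, OpenCV 4.12 (cv2) and the standard library are available. Lean on these libraries where they do the work, as an engineer would, in place of code of your own. Each camera call takes 0.05 s, during which the arm holds its last target. There are 200 camera calls.

### The job

Get the tasting board ready to be covered: hang the little pail that stands on it by its handle across both prongs of the two-pronged hook stand, and let go. Then take the domed cover by its knob, carry it over the jar, bell and bowl (lifted higher than the jar's top), and finish still holding it level over the board, centred on the marked ring, its rim about 15 mm above the board and touching neither board nor chocolates; do not put it down or let go. Leave the two chocolate cups on the board and all the other things on the counter where they are.

Things in the scene. Friction and masses are not known exactly. Their poses are not given: they have to be found in the camera images.
- board: Round oak tasting board, fixed, 170 mm across, 12 mm thick; origin at the centre of its underside, z up. The pail and the two chocolate cups stand on it. A thin dark ring 120 mm across, drawn round its centre, marks where the cover goes.
- board_seat (a point): Centre of the board's top face, 12 mm above the counter: the centre of the marked ring.
- cup_0: Brown fluted chocolate cup with cream filling, 37 mm across, 28 mm high, loose, on the board about 25 mm from its centre; origin at the centre of its underside, z up.
- cup_1: The second chocolate cup, like cup_0, beside it at the same distance from the board's centre.
- pail: Small empty steel pail, about 0.12 kg, 72 mm across at the rim (55 mm high), 46 mm at the foot; stands on the board off its centre, partly inside the ring. Origin at the centre of its underside, z up. Stiff fixed hoop handle: legs at y = -42 and +42 mm, level bar along y at z = 105 mm, 6 mm thick, with a dark wooden sleeve 12 mm thick, 28 mm long round its middle. 47 mm free between rim and bar.
- pail_grip (a point): Middle of the pail's handle bar, on the axis of the wooden sleeve, 105 mm above the pail's underside: pinch the sleeve here from above, fingers closing along the pail's x axis.
- hook_stand: Fixed stand: dark wooden base 12 mm thick (x = -135 to 35 mm, 120 mm wide), post at the origin, and two level steel prongs 7 mm thick at y = -26 and +26 mm, axes 158 mm above the counter, running 115 mm from the post along the stand's -x, then turned up; tips end at x = -129 mm, 176 mm above the counter. Nothing above the prongs. Origin at the post's foot on the counter, z up.
- hook_seat (a point): Where the middle of the handle bar lies when the pail hangs well: midway between the prongs, 80 mm from the post along the stand's -x, 164.5 mm up; axes as the stand's. The bar must lie along the stand's y and come in over the tips, moving along the stand's +x, prongs passing between the pail's rim and bar; fingers up to 30 mm wide fit between the prongs.
- cover: Domed aluminium cover, open below, about 0.22 kg, 124 mm across at the rim (117 inside), 66 mm high without the knob, 102 mm with it, 61 mm high inside; stands on the counter at the robot's left. Origin at the centre of its rim plane (underside), z up. On top a dark wooden knob 28 mm across, from z = 73 to 102 mm.
- cover_knob (a point): Grip point on the axis of the cover's knob, 90 mm above the rim plane; any yaw serves. Fingertips reaching 19 mm below it stay 5 mm clear of the dome's top.
- jar: Glass jar of cacao nibs with a cork lid, 65 mm across, 110 mm high, loose; one of three things in a row between cover and board. Origin at the centre of its underside.
- bell: Counter bell, 80 mm across, 60 mm high, loose, in the same row. Origin at the centre of its underside.
- bowl: Small oval bowl of cacao beans, 85 x 63 x 43 mm, loose, in the same row. Origin at the centre of its underside.
- scoop: Steel sweet scoop with wooden handle, 138 mm long, lying near the front edge; not to be touched. Origin at its middle, on the counter.
- brush: Wooden crumb brush, 131 mm long, lying near the front edge on the right; not to be touched. Origin at its middle, on the counter.
Not all that is in view belongs to the job. Leave any purple look-alike of the bowl alone.

How it is judged:
By the outcome, as a careful person would: the job done as asked, in the order asked, and still so for the second after the job is handed in, while the arm keeps its last pose, push and grip.
It also fails if it takes over 72 s, if anything falls off the work surface, if the arm or the gripper's body presses on something with over 40 N, if the wrist force passes 120 N, or if a joint passes its speed limit or range.

## Working session

There is one attempt and no reset: what is moved stays moved. The work goes in short steps, Python scripts to look and compute and a tool call to move; the robot and the scene stay as the last step left them, time stands still between calls to the robot, and variables do not carry over. Pictures are saved under pics/ and viewed, at most 10 in all, crops included, and the job is handed in when it is done.

Besides the shell and the picture viewer there is one more tool, called as name(argument=value, ...) on one line, values as JSON. send_rows: Moves the arm, as the interface text tells. Its arguments: {"type":"object","properties":{"rows":{"type":"string"},"grip_force":{"type":"number"}},"required":["rows"]}

```bash
mkdir -p pics
cat > h.py <<'E'
import numpy as np, cv2
from plant import ctrl
from scipy.spatial.transform import Rotation as R
def shot(n): return ctrl.read_camera(n)
def save(p,f,crop=None,s=1):
    im=p["color"][:,:,::-1]
    if crop: a,b,c,d=crop; im=im[b:d,a:c]
    cv2.imwrite("pics/"+f,cv2.resize(im,None,fx=s,fy=s,interpolation=cv2.INTER_CUBIC))
def toworld(p,c): return np.linalg.inv(p["extrinsics"])@np.r_[c,1]
def find(p,t,k=3):
    o=[]
    for d in ctrl.look_for(p,t)[:k]:
        w=toworld(p,d["position"])[:3]; c=d["position"]
        px=(p["fx"]*c[0]/c[2]+p["cx"],p["fy"]*c[1]/c[2]+p["cy"])
        o.append((round(d["p"],2),np.round(w,3).tolist(),np.round(px).tolist()))
    return o
def proj(p,w):
    c=p["extrinsics"]@np.r_[w,1]; return p["fx"]*c[0]/c[2]+p["cx"],p["fy"]*c[1]/c[2]+p["cy"]
def onplane(p,u,v,z):
    E=np.linalg.inv(p["extrinsics"]); d=E[:3,:3]@np.array([(u-p["cx"])/p["fx"],(v-p["cy"])/p["fy"],1]); o=E[:3,3]
    return o+d*(z-o[2])/d[2]
E
python3 - <<'E'
from h import *
for n in ("scene","side"):
    p=shot(n); save(p,n+"0.png",s=1.4); print(n,np.round(np.linalg.inv(p["extrinsics"])[:3,3],3),p["fx"])
    for t in ("board","cup_0","pail","hook_stand","cover","cover_knob","jar","bell","bowl","pail_grip"): print(t,find(p,t))
s=ctrl.get_state(); print(s["eef_pos"],s["tcp_rot"],s["opening"],ctrl.nose_length,s["time"])
E
```

```text
scene [ 0.068 -0.614  0.91 ] 455.53974319236545
board [(0.97, [0.54, -0.068, 0.013], [296.0, 241.0]), (0.34, [0.611, -0.07, 0.055], [320.0, 218.0])]
cup_0 [(0.68, [0.555, -0.031, 0.032], [292.0, 224.0])]
pail []
hook_stand [(0.7, [0.65, -0.298, 0.009], [393.0, 283.0]), (0.66, [0.445, 0.116, 0.03], [225.0, 208.0])]
cover [(0.84, [0.482, 0.239, 0.057], [212.0, 169.0])]
cover_knob [(0.94, [0.478, 0.236, 0.048], [212.0, 173.0]), (0.52, [0.393, -0.05, 0.016], [243.0, 263.0])]
jar [(0.76, [0.541, 0.121, 0.078], [254.0, 180.0])]
bell [(0.58, [0.444, 0.116, 0.032], [225.0, 208.0])]
bowl [(0.92, [0.472, -0.253, 0.025], [323.0, 304.0]), (0.72, [0.647, 0.133, 0.023], [283.0, 176.0])]
pail_grip [(0.93, [0.611, -0.069, 0.057], [320.0, 217.0])]
side [-0.057 -0.25   1.011] 401.9563684621363
board [(0.9, [0.546, -0.045, 0.011], [288.0, 227.0]), (0.5, [0.476, 0.253, 0.056], [185.0, 208.0])]
cup_0 [(0.61, [0.537, -0.061, 0.034], [293.0, 227.0]), (0.59, [0.47, 0.255, 0.058], [183.0, 209.0]), (0.41, [0.557, -0.027, 0.038], [284.0, 217.0])]
pail [(0.75, [0.615, -0.072, 0.05], [306.0, 204.0]), (0.48, [0.56, -0.027, 0.035], [285.0, 217.0])]
hook_stand [(0.97, [0.655, -0.29, 0.013], [379.0, 222.0]), (0.65, [0.616, -0.069, 0.053], [305.0, 203.0]), (0.22, [0.542, -0.062, 0.037], [294.0, 225.0])]
cover [(0.85, [0.471, 0.256, 0.056], [183.0, 209.0])]
cover_knob [(0.75, [0.476, 0.251, 0.056], [185.0, 208.0])]
jar [(0.89, [0.538, 0.133, 0.086], [230.0, 197.0])]
bell [(0.92, [0.444, 0.129, 0.034], [219.0, 233.0]), (0.5, [0.473, 0.253, 0.058], [184.0, 208.0])]
bowl [(0.85, [0.474, -0.247, 0.028], [350.0, 267.0]), (0.8, [0.643, 0.135, 0.029], [245.0, 183.0])]
pail_grip [(0.96, [0.616, -0.068, 0.051], [304.0, 203.0])]
[0.18115671 0.65021539 0.25335556] [ 1.35477652e-01  9.90780402e-01  2.52936723e-05 -1.09971102e-05] 0.9982435775217897 0.022 1.1
```

View pics/scene0.png

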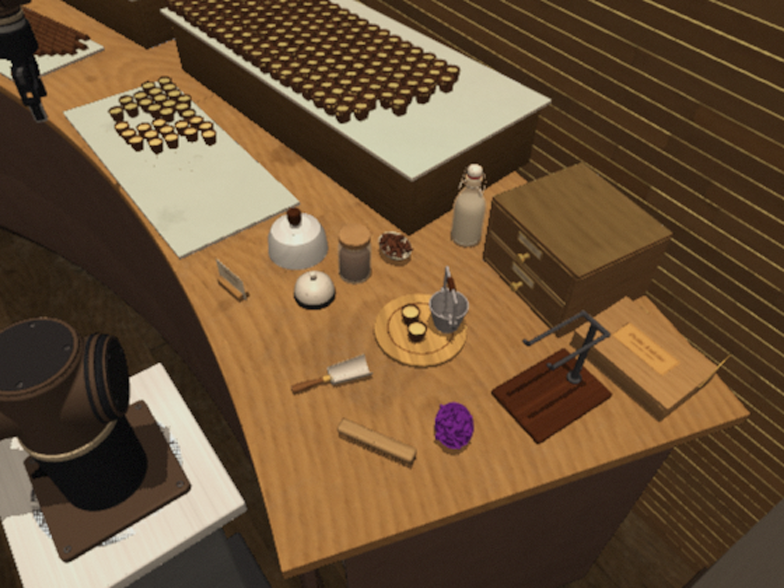

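View pics/side0.png

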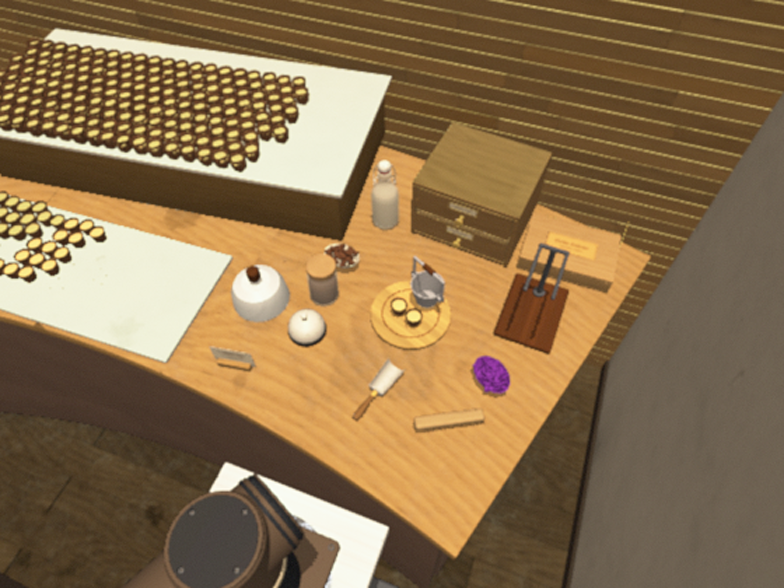

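The scene picture (shown at 1.4×) has the pail at (448,310) on the board at (420,330). The hook stand is at (575,370), the cover at (297,240), the jar at (354,253), the bell at (314,289) and the bowl at (396,247).

Possible mix-ups:
- **Cover:** at (297,240). The bell at (314,289) is the same shape but small, with no dark knob.
- **Pail:** at (448,310). The bottle with a wire bail at (470,210) could be taken for it.
- **Bowl:** the purple look-alike at (453,425) is not touched.

I choose the steel pail on the board and the large dome with the wooden knob, and check both in a crop.

Run:
```python
from h import *
a=shot("scene"); b=shot("side")
def c(p,x,y,w,h,s): return cv2.resize(p["color"][y:y+h,x:x+w,::-1],None,fx=s,fy=s,interpolation=cv2.INTER_CUBIC)
# each 400x300 at 4x from 100x75 tiles; bottom: stand
A=c(a,260,185,100,75,4); B=c(b,260,180,100,75,4); C=c(a,345,215,100,100,3)[:300]; D=c(b,345,165,100,100,3)
o=np.zeros((600,800,3),np.uint8); o[:300,:400]=A;o[:300,400:]=B;o[300:,:300]=C;o[300:,400:700]=D
cv2.imwrite("pics/crop.png",o)
```

```text
(no output)
```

View pics/crop.png

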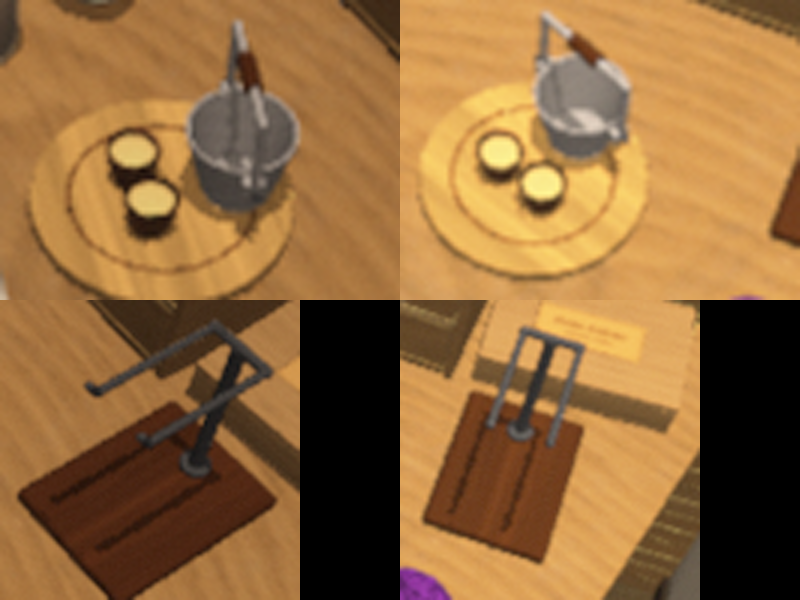

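The crop confirms the steel pail (sleeve at scene pixel 322,203) and the stand with its prongs pointing back toward the robot. I fit both poses from pixels in the two views.

```bash
cat > fit.py <<'E'
from h import *
from scipy.optimize import least_squares
def fit(P,x0,zfree=False):
    def f(x):
        r=[]
        for p,m,uv in P:
            c,s=np.cos(x[2]),np.sin(x[2]); w=[x[0]+c*m[0]-s*m[1],x[1]+s*m[0]+c*m[1],m[2]+(x[3] if zfree else 0)]
            r+=list(np.array(proj(p,w))-uv)
        return r
    s=least_squares(f,list(x0)+([0] if zfree else []),loss="soft_l1"); return s.x,np.round(s.fun.reshape(-1,2),1)
E
python3 - <<'E'
from fit import *
a=shot("scene"); b=shot("side")
m=.026
S=[(a,(-.135,m*0+.06,.012),(351.7,280)),(a,(.035,.06,.012),(402.3,249.3)),(a,(.035,-.06,.012),(436.7,281.7)),
(b,(.035,.06,.012),(370,196)),(b,(.035,-.06,.012),(406,207.7)),(b,(-.135,.06,.012),(353,237.5)),(b,(-.135,-.06,.012),(392.7,250)),
(a,(-.129,m,.174),(376.7,244)),(a,(-.129,-m,.174),(393.3,261.7)),(a,(0,m,.158),(417,223.3)),(a,(0,-m,.158),(434.3,239.3)),
(b,(-.129,m,.174),(375.7,207.3)),(b,(-.129,-m,.174),(395.3,212.3)),(b,(0,m,.158),(386,175)),(b,(0,-m,.158),(405.7,181))]
for zf in (0,1): print(*fit(S,(.7,-.31,-.3),zf),sep="\n")
P=[(a,(0,0,.117),(322,203)),(a,(0,.042,.117),(319.25,191.75)),(a,(0,-.042,.117),(326.25,215.5)),
(b,(0,0,.117),(306.5,192.75)),(b,(0,.042,.117),(296.5,184.5)),(b,(0,-.042,.117),(317,201))]
for zf in (0,1): print(*fit(P,(.615,-.07,-.3),zf),sep="\n")
# board ellipse
for p,n in((a,"s"),(b,"d")):
    hit=find(p,"board")[0]; print(n,hit)
# knob: dark blob
for p,(x0,y0,x1,y1) in ((a,(195,140,230,170)),(b,(165,180,200,210))):
    g=cv2.cvtColor(p["color"],cv2.COLOR_RGB2GRAY)[y0:y1,x0:x1]; ys,xs=np.where(g<60)
    u,v=xs.mean()+x0,ys.mean()+y0; print("knob",len(xs),u,v,np.round(onplane(p,u,v,.09),4))
E
```

```text
[ 0.70824541 -0.29730683 -0.03941307]
[[-1.1 -1.6]
 [ 0.5 -2. ]
 [ 2.  -0.7]
 [-0.8 -1.8]
 [ 1.7 -1.5]
 [ 0.2  0.2]
 [ 1.7  1.8]
 [-2.8  0.3]
 [-1.9 -0.3]
 [-0.4  0.2]
 [-0.  -0.3]
 [ 0.2 -0. ]
 [ 0.9  1.5]
 [ 1.1  0.1]
 [ 0.3 -0.2]]
[ 0.71553625 -0.29509035 -0.03233412 -0.00970029]
[[ 0.1 -1. ]
 [ 0.8 -1.6]
 [ 2.2 -0.7]
 [-1.7 -1.8]
 [ 0.6 -1.8]
 [-0.1 -0.1]
 [ 1.1  1. ]
 [-1.6  1.2]
 [-0.7  0.4]
 [ 0.   1.1]
 [ 0.3  0.3]
 [-0.4 -0.1]
 [ 0.1  1.2]
 [ 0.1  0.3]
 [-0.8 -0.2]]
[ 0.60689938 -0.07572927 -0.48136859]
[[ 0.2  0. ]
 [-0.6 -1. ]
 [-0.2  0.5]
 [ 0.3 -0.2]
 [-0.1 -0.6]
 [ 0.4  0.6]]
[ 0.60897959 -0.07443521 -0.48191197 -0.00316965]
[[ 0.5  0.3]
 [-0.4 -0.7]
 [-0.   0.6]
 [-0.  -0.2]
 [-0.3 -0.6]
 [ 0.1  0.5]]
s (0.97, [0.544, -0.068, 0.012], [298.0, 240.0])
d (0.72, [0.543, -0.046, 0.009], [289.0, 228.0])
knob 96 209.80208333333334 154.21875 [0.491  0.2626 0.09  ]
knob 28 181.46428571428572 197.78571428571428 [0.4855 0.2602 0.09  ]
```

```bash
cat >> h.py <<'E'
def goal(x,y,z,psi=None,tilt=None):
    s=ctrl.get_state(); Rc=R.from_quat(s["tcp_rot"]); yc=Rc.as_matrix()[:,1]
    cur=np.arctan2(yc[1],yc[0])
    best=None
    for k in (0,1):
        p=(cur if psi is None else psi)+k*np.pi
        yy=np.array([np.cos(p),np.sin(p),0]); zz=np.array([0,0,-1.]); T=R.from_matrix(np.c_[np.cross(yy,zz),yy,zz])
        v=(Rc.inv()*T).as_rotvec(degrees=True)
        d=Rc.inv().apply(np.array([x,y,z])-s["eef_pos"])*1000
        print("k",k,"turn",np.round(v,1),"shift",np.round(d,1))
        if psi is None: break
    print("at",np.round(s["eef_pos"],4),"psi",round(cur,3),"q",np.round(s["qpos"],2),"F",np.round(s["contact_force"],1),"open",round(s["opening"],3),"ff",np.round(s["finger_force"],1),"t",round(s["time"],2))
E
python3 -c "
from h import *
goal(.53,-.09,.30,-.48)"
```

```text
k 0 turn [  0.   -0.  101.9] shift [-534.7 -619.4  -46.7]
k 1 turn [  0.    0.  -78.1] shift [-534.7 -619.4  -46.7]
at [0.1812 0.6502 0.2533] psi 1.299 q [ 1.15  0.29  1.58  0.    1.28 -0.15] F [-1.   1.2 -0. ] open 1.003 ff 0.0 t 1.4
```

The rows are not in the units I measure in: shifts go in shares of 750 mm and turns go in shares of 180 degrees. I convert before sending: -352 mm / 750 = -0.4693, -304 mm / 750 = -0.4053, 78 degrees / 180 = 0.4333.

send_rows(rows="0 0 0.0444 -0.0507 -0.0587 -0.02 1;0 0 0.1 -0.1013 -0.1173 -0.0467 1;0 0 0.1556 -0.152 -0.176 -0.0627 1;0 0 0.2111 -0.2027 -0.2347 -0.0627 1;0 0 0.2667 -0.2533 -0.2933 -0.0627 1;0 0 0.3222 -0.304 -0.352 -0.0627 1;0 0 0.3778 -0.3547 -0.4107 -0.0627 1;0 0 0.4333 -0.4053 -0.4693 -0.0627 1")

```text
time: 2.4
eef_pos: [0.38, 0.2278, 0.3007]
tcp_rot: [0.731, 0.683, 0.001, 0.0]
contact_force: [0.7, -0.7, 0.3]
opening: 0.993
finger_force: 0.0
```

```bash
python3 -c "
from h import *
goal(.53,-.09,.30,-.48)"
```

```text
k 0 turn [ 0.1 -0.  23.6] shift [-306.9  171.2    0.8]
k 1 turn [ 1.000e-01  1.000e-01 -1.564e+02] shift [-306.9  171.2    0.8]
at [0.38   0.2278 0.3007] psi -0.068 q [ 0.31 -0.29  2.06 -0.    1.36  0.38] F [ 0.7 -0.7  0.3] open 0.993 ff 0.0 t 2.4
```

Converted, -307 mm / 750 = -0.4093, 171 mm / 750 = 0.228, 23.5 degrees / 180 = 0.1306.

send_rows(rows="0 0 0.0222 -0.0667 0.0373 0 1;0 0 0.0444 -0.1347 0.076 0 1;0 0 0.0667 -0.2027 0.1133 0 1;0 0 0.0889 -0.2707 0.152 0 1;0 0 0.1111 -0.3387 0.1893 0 1;0 0 0.1306 -0.4093 0.228 0 1;0 0 0.1306 -0.4093 0.228 0 1")

```text
time: 3.28
eef_pos: [0.532, -0.0911, 0.3]
tcp_rot: [0.854, 0.52, -0.0, 0.0]
contact_force: [-0.2, 0.3, -0.6]
opening: 0.998
finger_force: 0.0
```

Run:
```python
from h import *
goal(.53,-.09,.30,-.48)
p=shot("wrist"); save(p,"w1.png",s=1.4); print(p["fx"],p["cx"],p["cy"],np.round(np.linalg.inv(p["extrinsics"]),3))
for t in ("pail_grip","board","hook_stand","hook_seat","cup_0"):
    for d in ctrl.look_for(p,t)[:3]: print(t,round(d["p"],2),np.round(toworld(p,d["position"])[:3],3))
```

```text
k 0 turn [-0.   0.   0.1] shift [ 0.  -2.2 -0. ]
k 1 turn [-1.000e-01 -0.000e+00 -1.799e+02] shift [ 0.  -2.2 -0. ]
at [ 0.532  -0.0911  0.3   ] psi -0.478 q [-0.36 -0.05  1.86 -0.    1.33  0.12] F [-0.2  0.3 -0.6] open 0.998 ff 0.0 t 3.27
325.19226210127806 276.4169763682551 211.240265310675 [[ 0.888 -0.437 -0.144  0.569]
 [-0.46  -0.844 -0.277 -0.02 ]
 [-0.     0.312 -0.95   0.421]
 [ 0.     0.     0.     1.   ]]
pail_grip 0.64 [ 0.609 -0.069  0.06 ]
board 0.63 [ 0.544 -0.033  0.012]
hook_stand 0.73 [ 0.673 -0.277  0.01 ]
hook_seat 0.94 [ 0.67  -0.277  0.012]
cup_0 0.87 [ 0.557 -0.027  0.037]
cup_0 0.77 [ 0.546 -0.067  0.039]
cup_0 0.21 [ 0.609 -0.073  0.06 ]
```

View pics/w1.png

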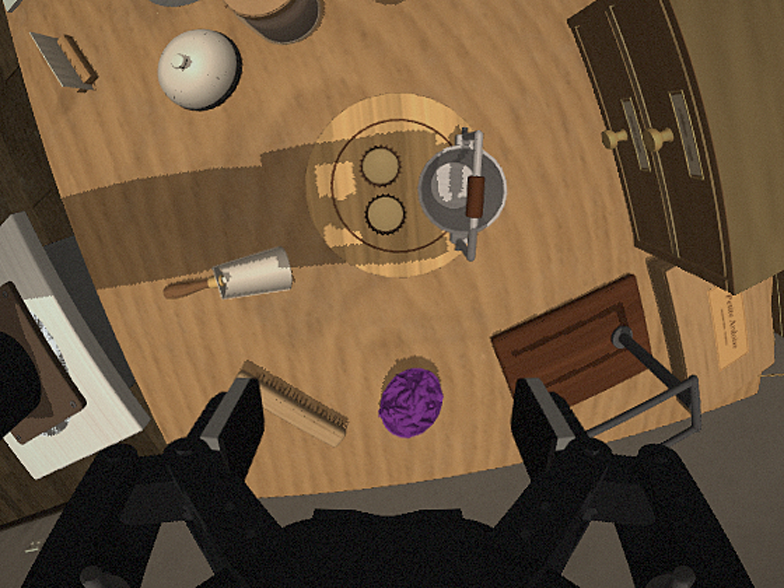

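The wrist view (shown at 1.4×) has the sleeve at (475,197) with the bar ends at (477,135) and (472,258). The base corners are at (491,336) and (634,276), and the prong bends at (695,383) and (697,430). The ring runs through (332,187), (397,119) and (398,252). I now fit all three cameras together.

```bash
cat >> h.py <<'E'
_proj,_onp=proj,onplane
def fish(p): return p["extrinsics"][2,3] is not None and p.get("fish",False)
def proj(p,w):
    if not p.get("fish"): return _proj(p,w)
    c=(p["extrinsics"]@np.r_[w,1])[:3]; r=np.hypot(c[0],c[1]); th=np.arctan2(r,c[2]); return p["fx"]*th*c[0]/r+p["cx"],p["fy"]*th*c[1]/r+p["cy"]
def onplane(p,u,v,z):
    if not p.get("fish"): return _onp(p,u,v,z)
    a=np.array([(u-p["cx"])/p["fx"],(v-p["cy"])/p["fy"]]); th=np.linalg.norm(a); d=np.r_[np.sin(th)*a/th,np.cos(th)]
    E=np.linalg.inv(p["extrinsics"]); d=E[:3,:3]@d; o=E[:3,3]; return o+d*(z-o[2])/d[2]
def wrist(): p=shot("wrist"); p["fish"]=True; return p
E
sed -i 's/^def fish.*$//' h.py
cat > all.py <<'E'
from fit import *
a=shot("scene"); b=shot("side"); w=wrist(); q=lambda u,v:(u/1.4,v/1.4)
m=.026
W=[(w,(-.135,.06,.012),q(491,336)),(w,(.035,.06,.012),q(634,276)),(w,(0,m,.158),q(695,381)),(w,(0,-m,.158),q(697,430)),(w,(0,0,.012),q(620,338))]
S=[(a,(-.135,m*0+.06,.012),(351.7,280)),(a,(.035,.06,.012),(402.3,249.3)),(a,(.035,-.06,.012),(436.7,281.7)),
(b,(.035,.06,.012),(370,196)),(b,(.035,-.06,.012),(406,207.7)),(b,(-.135,.06,.012),(353,237.5)),(b,(-.135,-.06,.012),(392.7,250)),
(a,(-.129,m,.174),(376.7,244)),(a,(-.129,-m,.174),(393.3,261.7)),(a,(0,m,.158),(417,223.3)),(a,(0,-m,.158),(434.3,239.3)),
(b,(-.129,m,.174),(375.7,207.3)),(b,(-.129,-m,.174),(395.3,212.3)),(b,(0,m,.158),(386,175)),(b,(0,-m,.158),(405.7,181))]
print("stand W",*fit(W,(.7,-.31,-.03)),sep="\n")
print("stand all",*fit(S+W,(.7,-.31,-.03)),sep="\n")
print("stand top",*fit(S[7:]+W[2:4],(.7,-.31,-.03)),sep="\n")
P=[(w,(0,0,.12),q(476,197)),(w,(0,.042,.117),q(477,136)),(w,(0,-.042,.117),q(472,257))]
Q=[(a,(0,0,.12),(322,203)),(b,(0,0,.12),(306.5,192.75))]
print("pail W",*fit(P,(.61,-.07,-.5)),sep="\n")
print("pail all",*fit(P+Q,(.61,-.07,-.5)),sep="\n")
for z,pts in ((.012,[(332,187),(397,119),(398,252),(440,132),(350,147),(352,232)]),(.012,[(306,185),(400,93),(325,130),(330,247)])):
    X=np.array([onplane(w,*q(*t),z)[:2] for t in pts]); A=np.c_[2*X,np.ones(len(X))]; c=np.linalg.lstsq(A,(X**2).sum(1),rcond=None)[0]
    print("circle",c[:2],"r",np.sqrt(c[2]+c[0]**2+c[1]**2))
E
python3 all.py
```

```text
stand W
[ 0.70984847 -0.2911943  -0.08334191]
[[ 0.4  0.4]
 [ 3.1  0.1]
 [-1.3  0.1]
 [-1.6 -0.7]
 [ 0.4 -0.4]]
stand all
[ 0.71015494 -0.29424233 -0.02392483]
[[-1.1 -2.1]
 [-0.3 -3.2]
 [ 1.6 -2.4]
 [-1.9 -2.4]
 [ 0.7 -2.5]
 [-0.1 -0.2]
 [ 1.6  0.8]
 [-2.6 -0.4]
 [-1.5 -1.2]
 [-0.9 -0.9]
 [-0.4 -1.7]
 [-0.1 -0.6]
 [ 0.7  0.7]
 [ 0.1 -0.5]
 [-0.6 -1.2]
 [ 0.8  7.8]
 [ 1.6  1.5]
 [-1.9  2.7]
 [-0.2  0.3]
 [ 1.   1.1]]
stand top
[ 0.71136408 -0.29510631 -0.01982881]
[[-1.8 -0.2]
 [-0.5 -1. ]
 [-0.3 -0.9]
 [ 0.3 -1.7]
 [ 0.6 -0.7]
 [ 1.3  0.4]
 [ 0.5 -0.8]
 [-0.2 -1.4]
 [-1.   2.8]
 [ 0.7  0.3]]
pail W
[ 0.60718721 -0.06862895 -0.4793644 ]
[[-0.1  0.3]
 [ 0.1 -0.6]
 [ 0.   0.2]]
pail all
[ 0.60715261 -0.06895032 -0.47903375]
[[ 0.   0.7]
 [ 0.2 -0.3]
 [ 0.1  0.5]
 [-1.4 -2.5]
 [-2.  -1.6]]
circle [ 0.56460544 -0.04945229] r 0.06049354254759061
circle [ 0.56381635 -0.04896234] r 0.084743293829798
```

```bash
python3 -c "
from h import *
goal(.607,-.070,.17,-.479)"
```

```text
k 0 turn [ 0.  -0.   0.5] shift [ 49.3  60.2 130.6]
k 1 turn [   0.     0.  -179.5] shift [ 49.3  60.2 130.6]
at [ 0.5309 -0.0866  0.3006] psi -0.471 q [-0.35 -0.05  1.86  0.    1.33  0.12] F [0.6 0.2 0.3] open 0.996 ff 0.0 t 3.73
```

Converted, 130 mm / 750 = 0.1733, 100 mm / 750 = 0.1333.

send_rows(rows="0 0 0 0.032 0.04 0.04 1;0 0 0 0.0653 0.08 0.08 1;0 0 0 0.0653 0.08 0.1333 1;0 0 0 0.0653 0.08 0.1733 1;0 0 0 0.0653 0.08 0.1733 1;0 0 0 0.0653 0.08 0.1733 1")

```text
time: 4.47
eef_pos: [0.6075, -0.0712, 0.172]
tcp_rot: [0.853, 0.522, 0.001, 0.001]
contact_force: [-0.3, -0.2, 0.7]
opening: 1.002
finger_force: 0.0
```

Run:
```python
from h import *
goal(.607,-.070,.12,-.479)
p=wrist(); save(p,"w2.png",s=1.4); print(np.array(proj(p,(.607,-.07,.117)))*1.4)
goal(.607,-.070,.12,-.479)
np.save("w2.npy",p,allow_pickle=True)
```

```text
k 0 turn [ 0.1 -0.   0.4] shift [ 0.8 -1.1 52. ]
k 1 turn [   0.     0.2 -179.6] shift [ 0.8 -1.1 52. ]
at [ 0.6075 -0.0712  0.172 ] psi -0.472 q [-0.28  0.23  1.81  0.    1.11  0.19] F [-0.3 -0.2  0.7] open 1.002 ff 0.0 t 4.47
[383.03082199 344.71717671]
k 0 turn [ 0.2 -0.   0.4] shift [ 0.8 -1.6 52.7]
k 1 turn [ 1.000e-01  3.000e-01 -1.796e+02] shift [ 0.8 -1.6 52.7]
at [ 0.6079 -0.0714  0.1727] psi -0.472 q [-0.28  0.22  1.81 -0.    1.11  0.19] F [-0.6 -0.1  0.3] open 1.002 ff 0.0 t 4.53
```

View pics/w2.png

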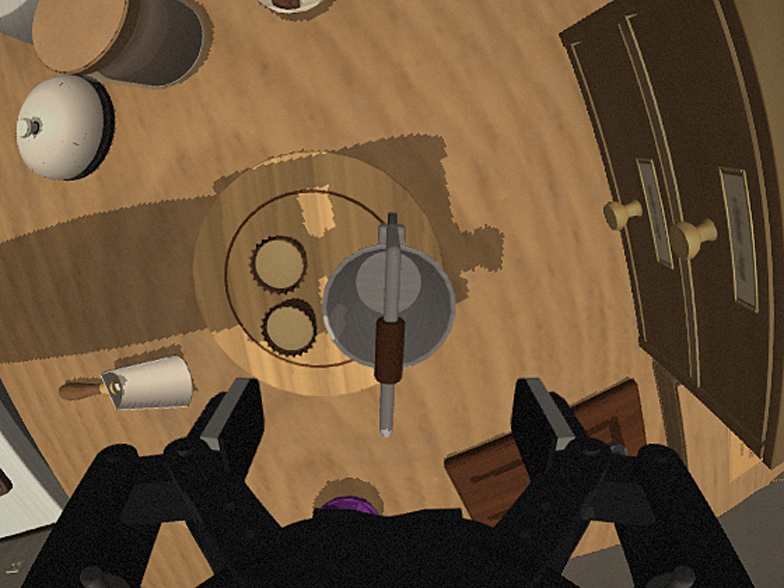

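The sleeve is at (391,350), against a prediction of (383,345), so the pail is about 3 mm off. Corrected, its axis is at about (0.609, -0.0735). I descend and close.

Converted, 52 mm / 750 = 0.0693, 40 mm / 750 = 0.0533, 0.4 degrees / 180 = 0.0022.

send_rows(rows="0 0 0.0022 -0.0013 0.0027 0.0267 1;0 0 0.0022 -0.0013 0.0027 0.0533 1;0 0 0.0022 -0.0013 0.0027 0.0693 1;0 0 0.0022 -0.0013 0.0027 0.0693 1;0 0 0.0022 -0.0013 0.0027 0.0693 -0.4;0 0 0.0022 -0.0013 0.0027 0.0693 -0.9;0 0 0.0022 -0.0013 0.0027 0.0693 -1;0 0 0.0022 -0.0013 0.0027 0.0693 -1", grip_force=50)

```text
time: 5.52
eef_pos: [0.6083, -0.073, 0.1188]
tcp_rot: [0.855, 0.519, 0.0, 0.0]
contact_force: [-0.2, -0.6, -0.1]
opening: 0.142
finger_force: 0.7
```

Converted, -140 mm / 750 = -0.1867, -95 mm / 750 = -0.1267.

send_rows(rows="0 0 0 0 0 0 -1;0 0 0 0 0 0 -1;0 0 0 0 0 0 -1;0 0 0 0 0 -0.02 -1;0 0 0 0 0 -0.0667 -1;0 0 0 0 0 -0.1267 -1;0 0 0 0 0 -0.1867 -1;0 0 0 0 0 -0.1867 -1")

```text
time: 6.52
eef_pos: [0.6104, -0.0736, 0.2644]
tcp_rot: [0.855, 0.519, 0.004, 0.004]
contact_force: [-0.4, -1.1, -0.6]
opening: 0.117
finger_force: 48.8
```

Run:
```python
from h import *
goal(.609,-.073,.26,-.02)
p=wrist();a=shot("scene"); im=np.hstack([cv2.resize(p["color"],(400,300)),cv2.resize(a["color"][130:340,240:520],(400,300))])
cv2.imwrite("pics/g1.png",im[:,:,::-1])
```

```text
k 0 turn [  0.6   0.  -26.3] shift [-0.2 -1.5  4.4]
k 1 turn [  0.   -0.8 153.7] shift [-0.2 -1.5  4.4]
at [ 0.6104 -0.0736  0.2644] psi -0.479 q [-0.28  0.14  1.73  0.    1.26  0.19] F [-0.4 -1.1 -0.6] open 0.117 ff 48.8 t 6.53
```

View pics/g1.png

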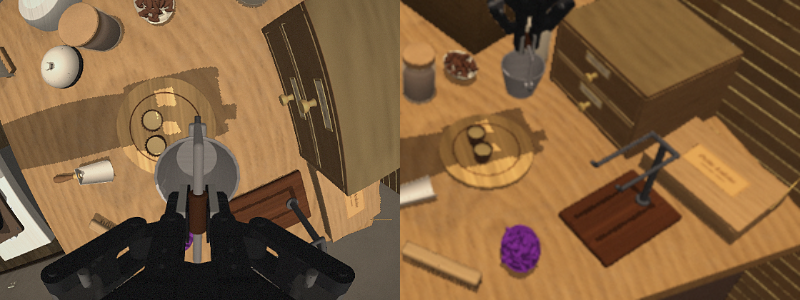

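The pail is gripped (opening 0.117, 49 N) and hangs straight. I carry it to a spot before the prong tips and turn it to the stand's yaw.

Converted, -242 mm / 750 = -0.3227, -228 mm / 750 = -0.304, -26 degrees / 180 = -0.1444.

send_rows(rows="0 0 -0.0111 -0.02 0 0 -1;0 0 -0.0278 -0.06 0 0 -1;0 0 -0.05 -0.1093 0.0013 0 -1;0 0 -0.0722 -0.16 0.0013 0 -1;0 0 -0.0944 -0.2107 0.0013 0 -1;0 0 -0.1167 -0.2613 0.0027 0 -1;0 0 -0.1333 -0.304 0.0027 0 -1;0 0 -0.1444 -0.3227 0.0027 0 -1")

```text
time: 7.62
eef_pos: [0.4963, -0.2893, 0.2552]
tcp_rot: [0.716, 0.698, -0.0, -0.003]
contact_force: [1.0, 0.4, -0.7]
opening: 0.121
finger_force: 48.7
```

send_rows(rows="0 0 0 0 0 0 -1;0 0 0 0 0 0 -1")

```text
time: 7.88
eef_pos: [0.498, -0.2878, 0.2568]
tcp_rot: [0.716, 0.698, 0.0, -0.001]
contact_force: [-0.1, 0.1, -1.0]
opening: 0.125
finger_force: 48.7
```

Run:
```python
from h import *
goal(.50,-.293,.26,-.03)
p=wrist(); save(p,"w3.png",s=1.4); np.save("w3.npy",p,allow_pickle=True)
for k in ((-.129,.026,.174),(-.129,-.026,.174),(0,.026,.158),(0,-.026,.158)):
    c,s=np.cos(-.03),np.sin(-.03); print(np.array(proj(p,(.711+c*k[0]-s*k[1],-.295+s*k[0]+c*k[1],k[2])))*1.4)
```

```text
k 0 turn [-0.1 -0.1  0.2] shift [-5.2  2.2 -3.2]
k 1 turn [   0.2   -0.2 -179.8] shift [-5.2  2.2 -3.2]
at [ 0.498  -0.2878  0.2568] psi -0.026 q [-0.7   0.07  1.82  0.    1.26 -0.67] F [-0.1  0.1 -1. ] open 0.125 ff 48.7 t 7.88
[559.55022753 273.50091444]
[546.69079791 369.47903967]
[731.14362987 271.22896314]
[714.26403308 348.48611979]
```

View pics/w3.png

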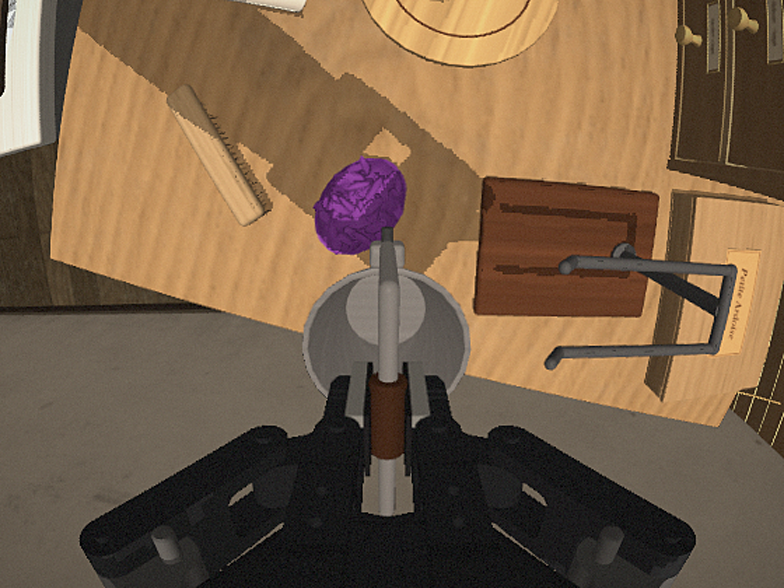

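The prong tips show at (567,265) and (553,361), the bends at (733,269) and (718,349), and the base corners at (483,178), (658,193), (641,317) and (475,312). The pail hangs true. I refit the stand from this view.

Run:
```python
from fit import *
w=np.load("w3.npy",allow_pickle=True).item(); q=lambda u,v:(u/1.4,v/1.4); m=.026
T=[(w,(-.127,m,.175),q(567,265)),(w,(-.127,-m,.175),q(553,361)),(w,(0,m,.158),q(733,269)),(w,(0,-m,.158),q(718,349))]
B=[(w,(-.135,.06,.012),q(483,178)),(w,(.035,.06,.012),q(658,193)),(w,(.035,-.06,.012),q(641,317)),(w,(-.135,-.06,.012),q(475,312))]
for n,X in(("tips",T),("base",B),("all",T+B)): print(n,*fit(X,(.711,-.295,-.03)),sep="\n")
for u,v,z in ((388,415,.255),(388,232,.254)): print(onplane(w,*q(u,v),z))
```

```text
tips
[ 0.71198833 -0.29373885 -0.05726011]
[[ 0.9 -0.2]
 [-0.3  0.8]
 [ 0.2  0.2]
 [-2.1 -1.7]]
base
[ 0.70900429 -0.29371795 -0.04207989]
[[-0.3 -1. ]
 [ 1.6 -0.3]
 [ 0.6  0.3]
 [-1.   3.2]]
all
[ 0.71130022 -0.29349423 -0.05513682]
[[-0.2 -0.2]
 [-1.1  0.8]
 [-0.3 -0.1]
 [-2.6 -1.9]
 [ 2.5 -2.7]
 [ 3.5  0.1]
 [ 1.5  0.4]
 [ 0.3  1.7]]
[ 0.49883012 -0.28788803  0.255     ]
[ 0.50028088 -0.22996281  0.254     ]
```

Converted, 65 mm / 750 = 0.0867, 60 mm / 750 = 0.08, 1.4 degrees / 180 = 0.0078.

send_rows(rows="0 0 0.0078 0.0027 0.0013 0.0333 -1;0 0 0.0078 0.0067 0.0027 0.0733 -1;0 0 0.0078 0.0067 0.0027 0.0867 -1;0 0 0.0078 0.0067 0.0027 0.0867 -1;0 0 0.0078 0.0053 0.0267 0.0867 -1;0 0 0.0078 0.0053 0.06 0.0867 -1;0 0 0.0078 0.0053 0.08 0.0867 -1;0 0 0.0078 0.0053 0.08 0.0867 -1")

```text
time: 8.93
eef_pos: [0.5593, -0.2864, 0.1943]
tcp_rot: [0.724, 0.689, 0.0, 0.001]
contact_force: [-0.2, 1.0, -1.5]
opening: 0.125
finger_force: 48.8
```

Run:
```python
from h import *
goal(.631,-.2895,.192,-.05)
```

```text
k 0 turn [0.1 0.1 0. ] shift [ 0.4 71.8  2.3]
k 1 turn [-1.0e-01  1.0e-01 -1.8e+02] shift [ 0.4 71.8  2.3]
at [ 0.5593 -0.2864  0.1943] psi -0.049 q [-0.63  0.24  1.75 -0.    1.16 -0.59] F [-0.2  1.  -1.5] open 0.125 ff 48.8 t 8.93
```

Converted, 72 mm / 750 = 0.096, 68 mm / 750 = 0.0907.

send_rows(rows="0 0 0 0 0.02 0.0027 -1;0 0 0 0 0.0467 0.0027 -1;0 0 0 0 0.0733 0.0027 -1;0 0 0 0 0.0907 0.0027 -1;0 0 0 0 0.096 0.0027 -1;0 0 0 0 0.096 0.0027 -1;0 0 0 0 0.096 0.016 -1;0 0 0 0 0.096 0.0227 -1")

```text
time: 9.93
eef_pos: [0.6294, -0.2895, 0.175]
tcp_rot: [0.725, 0.689, -0.0, -0.001]
contact_force: [-0.2, -0.2, -0.4]
opening: 0.124
finger_force: 48.8
```

Run:
```python
from h import *
goal(.631,-.2895,.167,-.05)
p=wrist();a=shot("scene"); im=np.hstack([cv2.resize(p["color"],(400,300)),cv2.resize(a["color"][180:330,340:490],(400,400))[:300]])
cv2.imwrite("pics/g2.png",im[:,:,::-1])
```

```text
k 0 turn [-0.1 -0.1 -0. ] shift [0.1 1.6 8. ]
k 1 turn [-1.0e-01  2.0e-01  1.8e+02] shift [0.1 1.6 8. ]
at [ 0.6294 -0.2895  0.175 ] psi -0.05 q [-0.58  0.39  1.59 -0.    1.16 -0.53] F [-0.2 -0.2 -0.4] open 0.124 ff 48.8 t 9.93
```

View pics/g2.png

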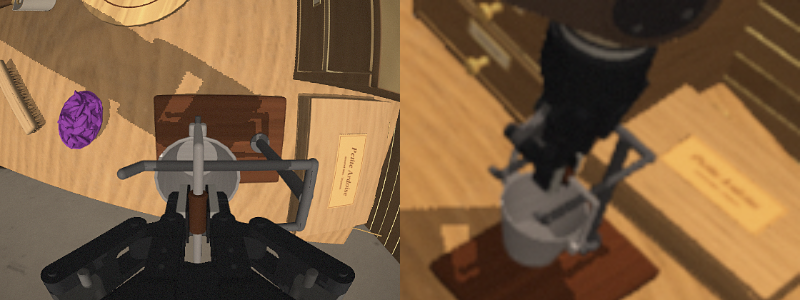

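The prong passes under the bar, between it and the rim. I lower onto the prongs.

Converted, 8 mm / 750 = 0.0107, 6 mm / 750 = 0.008.

send_rows(rows="0 0 0 0 0.0013 0.004 -1;0 0 0 0 0.0013 0.008 -1;0 0 0 0 0.0013 0.0107 -1;0 0 0 0 0.0013 0.0107 -1")

```text
time: 10.52
eef_pos: [0.6311, -0.2898, 0.1681]
tcp_rot: [0.725, 0.689, -0.0, -0.0]
contact_force: [-0.2, 0.3, -1.2]
opening: 0.121
finger_force: 48.8
```

Run:
```python
from h import *
goal(.631,-.2895,.167,-.05)
```

```text
k 0 turn [-0. -0. -0.] shift [ 0.3 -0.1  1.1]
k 1 turn [ -0.   0. 180.] shift [ 0.3 -0.1  1.1]
at [ 0.6311 -0.2898  0.1681] psi -0.05 q [-0.58  0.4   1.59  0.    1.15 -0.53] F [-0.2  0.3 -1.2] open 0.121 ff 48.8 t 10.53
```

Still hanging at -1.2 N, so I go down a little more until the weight is taken.

Converted, 2 mm / 750 = 0.0027, 1 mm / 750 = 0.0013.

send_rows(rows="0 0 0 0 0 0.0013 -1;0 0 0 0 0 0.0027 -1;0 0 0 0 0 0.0027 -1")

```text
time: 10.9
eef_pos: [0.6312, -0.2898, 0.1663]
tcp_rot: [0.725, 0.689, -0.0, 0.0]
contact_force: [0.2, 0.4, -1.3]
opening: 0.12
finger_force: 48.8
```

Converted, 1 mm / 750 = 0.0013.

send_rows(rows="0 0 0 0 0 0.0013 -1;0 0 0 0 0 0.0013 -1")

```text
time: 11.15
eef_pos: [0.6314, -0.2899, 0.166]
tcp_rot: [0.725, 0.689, 0.0, 0.0]
contact_force: [-0.9, 0.4, 2.2]
opening: 0.115
finger_force: 49.0
```

Contact (+2.2 N). Open, then rise.

Converted, -120 mm / 750 = -0.16, -75 mm / 750 = -0.1.

send_rows(rows="0 0 0 0 0 0 -0.6;0 0 0 0 0 0 -0.4;0 0 0 0 0 0 -0.1;0 0 0 0 0 0 0;0 0 0 0 0 -0.0133 0;0 0 0 0 0 -0.0467 0;0 0 0 0 0 -0.1 0;0 0 0 0 0 -0.16 0")

```text
time: 12.15
eef_pos: [0.631, -0.2897, 0.2866]
tcp_rot: [0.725, 0.689, -0.0, -0.0]
contact_force: [0.5, 0.1, -0.2]
opening: 0.501
finger_force: 0.0
```

Run:
```python
from h import *
goal(.47,-.03,.33,1.2)
p=wrist();a=shot("scene"); im=np.hstack([cv2.resize(p["color"],(400,300)),cv2.resize(a["color"][180:330,340:490],(400,400))[:300]])
cv2.imwrite("pics/g3.png",im[:,:,::-1])
```

```text
k 0 turn [ -0.   -0.  -71.6] shift [ 251.3 -173.8  -43.2]
k 1 turn [ -0.    0.  108.4] shift [ 251.3 -173.8  -43.2]
at [ 0.631  -0.2897  0.2866] psi -0.05 q [-0.58  0.31  1.49  0.    1.34 -0.53] F [ 0.5  0.1 -0.2] open 0.501 ff 0.0 t 12.15
```

View pics/g3.png

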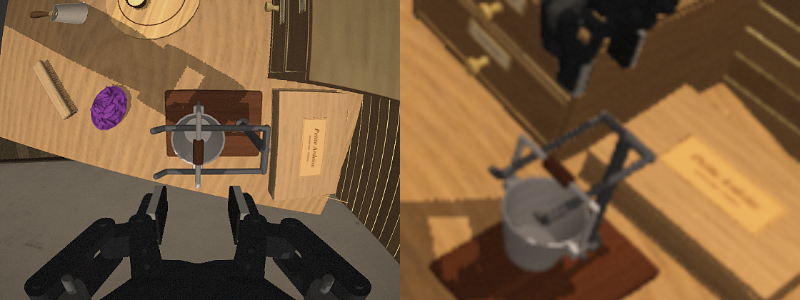

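The pail hangs across both prongs and the gripper is free. Now I go to the cover.

Converted, 410 mm / 750 = 0.5467, 355 mm / 750 = 0.4733.

send_rows(rows="0 0 0 0.04 -0.0147 -0.0267 1;0 0 0 0.1067 -0.04 -0.0267 1;0 0 0 0.18 -0.068 -0.0267 1;0 0 0 0.2533 -0.096 -0.0267 1;0 0 0 0.3267 -0.124 -0.0267 1;0 0 0 0.4 -0.152 -0.0267 1;0 0 0 0.4733 -0.18 -0.0267 1;0 0 0 0.5467 -0.208 -0.0267 1")

```text
time: 13.25
eef_pos: [0.4951, 0.1291, 0.3056]
tcp_rot: [0.725, 0.689, 0.0, 0.0]
contact_force: [0.5, 0.4, 0.2]
opening: 1.002
finger_force: 0.0
```

Converted, 72 mm / 750 = 0.096, 45 mm / 750 = 0.06.

send_rows(rows="0 0 0 0.06 -0.024 0 1;0 0 0 0.096 -0.0387 0 1;0 0 0 0.096 -0.0387 0 1;0 0 0 0.096 -0.0387 0 1")

```text
time: 13.75
eef_pos: [0.4708, 0.2004, 0.3054]
tcp_rot: [0.725, 0.689, -0.0, 0.0]
contact_force: [-0.0, 0.0, -0.3]
opening: 1.004
finger_force: 0.0
```

Run:
```python
from h import *
goal(.487,.2615,.12,-.05)
p=wrist(); save(p,"w4.png",s=1.4); np.save("w4.npy",p,allow_pickle=True)
print(np.array(proj(p,(.487,.2615,.102)))*1.4)
for d in ctrl.look_for(p,"cover_knob")[:2]: print(d["p"],toworld(p,d["position"]))
```

```text
k 0 turn [ 0.  0. -0.] shift [ 61.9  13.1 185.3]
k 1 turn [  0.  -0. 180.] shift [ 61.9  13.1 185.3]
at [0.4708 0.2004 0.3054] psi -0.05 q [ 0.2  -0.12  1.91 -0.    1.35  0.25] F [-0.   0.  -0.3] open 1.004 ff 0.0 t 13.75
[404.79451522 176.83051242]
0.82 [0.48772423 0.26705043 0.06433475 1.        ]
0.57 [ 0.39300857 -0.06513473  0.00975005  1.        ]
```

View pics/w4.png

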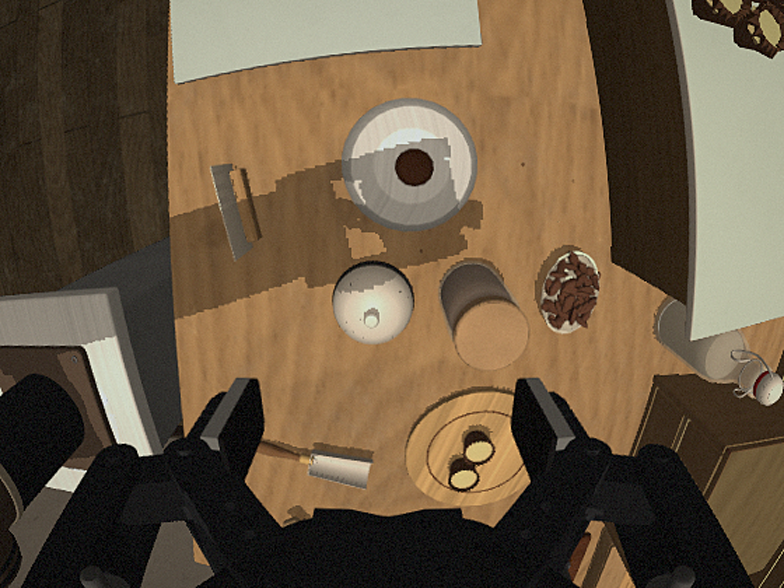

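The knob shows at (414,167), where (405,177) was predicted. The rim outline runs from x 342 to 477 and y 98 to 231. I recompute from this view.

Run:
```python
from h import *
w=np.load("w4.npy",allow_pickle=True).item(); q=lambda u,v:(u/1.4,v/1.4)
k=onplane(w,*q(414,167.5),.102); print(k)
X=np.array([onplane(w,*q(*t),.0)[:2] for t in ((342,164),(477,163),(410,98),(410,231))]); print(X, X[:2].mean(0),X[2:].mean(0))
goal(k[0],k[1],.16,-.05)
```

```text
[0.49377815 0.26788781 0.102     ]
[[0.43319981 0.27086686]
 [0.55893223 0.26673287]
 [0.4988958  0.32941269]
 [0.49340573 0.20396032]] [0.49606602 0.26879986] [0.49615077 0.2666865 ]
k 0 turn [ 0.   0.  -0.1] shift [ 69.1  19.2 145.3]
k 1 turn [  0.   -0.  179.9] shift [ 69.1  19.2 145.3]
at [0.471  0.1999 0.3053] psi -0.052 q [ 0.2  -0.12  1.91 -0.    1.35  0.25] F [ 0.6 -0.3 -0.6] open 0.998 ff 0.0 t 13.85
```

Converted, 140 mm / 750 = 0.1867, 110 mm / 750 = 0.1467.

send_rows(rows="0 0 0 0.0467 0.0133 0.04 1;0 0 0 0.092 0.0267 0.0933 1;0 0 0 0.092 0.0267 0.1467 1;0 0 0 0.092 0.0267 0.1867 1;0 0 0 0.092 0.0267 0.1867 1;0 0 0 0.092 0.0267 0.1867 1")

```text
time: 14.6
eef_pos: [0.4953, 0.2684, 0.1668]
tcp_rot: [0.725, 0.689, 0.001, 0.0]
contact_force: [-0.4, 0.3, 0.8]
opening: 0.999
finger_force: 0.0
```

Run:
```python
from h import *
goal(.495,.268,.094,-.05)
p=wrist(); c=np.array(proj(p,(.495,.268,.102))).round().astype(int); print(c)
g=p["color"].astype(int); h=40; x0,y0=c-h; sub=g[y0:y0+2*h,x0:x0+2*h]
m=((sub.max(2)<95)&(sub[:,:,0]>sub[:,:,2]+8)).astype(np.uint8); n,l,st,ce=cv2.connectedComponentsWithStats(m)
for i in range(1,n):
    if st[i,4]>150: print(st[i],ce[i]+[x0,y0],onplane(p,*(ce[i]+[x0,y0]),.102))
save(p,"w5.png",crop=(x0-60,max(y0-60,0),x0+140,min(y0+140,420)),s=2)
```

```text
k 0 turn [ 0.1 -0.  -0.1] shift [-0.4 -0.4 72.8]
k 1 turn [-1.000e-01 -2.000e-01  1.799e+02] shift [-0.4 -0.4 72.8]
at [0.4953 0.2684 0.1668] psi -0.051 q [ 0.32  0.13  1.93 -0.    1.08  0.37] F [-0.4  0.3  0.8] open 0.999 ff 0.0 t 14.6
[275 241]
[  17    9   44   49 1678] [273.44994041 234.03992849] [0.49433473 0.27280921 0.102     ]
```

View pics/w5.png

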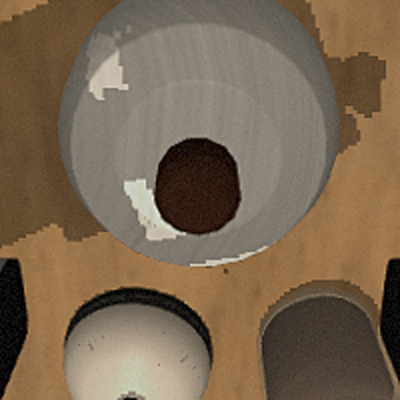

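The crop shows the knob free between the open fingers. Corrected for its visible side, its top is centred at about (0.4945, 0.270). I descend and grip.

Converted, 72 mm / 750 = 0.096, 1.5 mm / 750 = 0.002.

send_rows(rows="0 0 0 0.002 -0.0013 0.04 1;0 0 0 0.002 -0.0013 0.0733 1;0 0 0 0.002 -0.0013 0.0907 1;0 0 0 0.002 -0.0013 0.096 1;0 0 0 0.002 -0.0013 0.096 1;0 0 0 0.002 -0.0013 0.096 -0.1;0 0 0 0.002 -0.0013 0.096 -0.6;0 0 0 0.002 -0.0013 0.096 -1", grip_force=60)

```text
time: 15.65
eef_pos: [0.4933, 0.2704, 0.0937]
tcp_rot: [0.725, 0.689, 0.0, 0.0]
contact_force: [-0.3, -0.3, 0.9]
opening: 0.378
finger_force: 0.0
```

Converted, -20 mm / 750 = -0.0267, -5 mm / 750 = -0.0067.

send_rows(rows="0 0 0 0 0 0 -1;0 0 0 0 0 0 -1;0 0 0 0 0 0 -1;0 0 0 0 0 -0.0067 -1;0 0 0 0 0 -0.0267 -1;0 0 0 0 0 -0.0267 -1")

```text
time: 16.4
eef_pos: [0.494, 0.2706, 0.1149]
tcp_rot: [0.725, 0.689, 0.001, 0.001]
contact_force: [0.8, -0.1, -2.4]
opening: 0.302
finger_force: 59.2
```

Run:
```python
from h import *
goal(.56,-.05,.27,-.05)
```

```text
k 0 turn [ 0.2 -0.1 -0. ] shift [-316.8   82.4 -155.2]
k 1 turn [-1.0e-01 -2.0e-01  1.8e+02] shift [-316.8   82.4 -155.2]
at [0.494  0.2706 0.1149] psi -0.05 q [0.32 0.2  1.96 0.   0.98 0.37] F [ 0.8 -0.1 -2.4] open 0.302 ff 59.2 t 16.4
```

The cover is held (-2.4 N, opening 0.30). I lift it well above the jar's top (0.110) and carry it over.

Converted, -150 mm / 750 = -0.2, -130 mm / 750 = -0.1733.

send_rows(rows="0 0 0 0 0 -0.0267 -1;0 0 0 0 0 -0.0733 -1;0 0 0 0 0 -0.1267 -1;0 0 0 0 0 -0.1733 -1;0 0 0 0 0 -0.2 -1;0 0 0 0 0 -0.2 -1;0 0 0 -0.02 0.0053 -0.2 -1;0 0 0 -0.0533 0.0133 -0.2 -1")

```text
time: 17.4
eef_pos: [0.5002, 0.2288, 0.2607]
tcp_rot: [0.724, 0.69, -0.002, -0.001]
contact_force: [0.7, 0.2, -3.0]
opening: 0.305
finger_force: 59.3
```

Converted, -277 mm / 750 = -0.3693, -262 mm / 750 = -0.3493.

send_rows(rows="0 0 0 -0.0467 0.012 0 -1;0 0 0 -0.1 0.0267 0 -1;0 0 0 -0.1533 0.04 0 -1;0 0 0 -0.2067 0.0533 0 -1;0 0 0 -0.26 0.068 0 -1;0 0 0 -0.3133 0.0813 0 -1;0 0 0 -0.3493 0.092 0 -1;0 0 0 -0.3693 0.096 0 -1")

```text
time: 18.4
eef_pos: [0.5582, -0.0524, 0.261]
tcp_rot: [0.725, 0.688, -0.001, -0.002]
contact_force: [-0.6, 0.2, -2.4]
opening: 0.307
finger_force: 59.3
```

send_rows(rows="0 0 0 0 0 0 -1;0 0 0 0 0 0 -1;0 0 0 0 0 0 -1")

```text
time: 18.77
eef_pos: [0.5589, -0.0494, 0.2633]
tcp_rot: [0.724, 0.69, 0.0, -0.0]
contact_force: [-0.6, -0.4, -2.4]
opening: 0.305
finger_force: 59.3
```

Run:
```python
from h import *
goal(.564,-.049,.12,-.05)
p=wrist();a=shot("scene");b=shot("side")
for n,v in(("w",p),("a",a),("b",b)): np.save("c_%s.npy"%n,v,allow_pickle=True)
im=np.hstack([cv2.resize(p["color"],(400,300)),cv2.resize(b["color"][140:290,210:360],(400,400))[:300]])
im=np.vstack([im,np.hstack([cv2.resize(a["color"][150:300,210:360],(300,300)),np.zeros((300,500,3),np.uint8)])])
cv2.imwrite("pics/g4.png",im[:,:,::-1])
```

```text
k 0 turn [-0.  -0.   0.1] shift [  0.6   5.  143.3]
k 1 turn [   0.    -0.  -179.9] shift [  0.6   5.  143.3]
at [ 0.5589 -0.0494  0.2633] psi -0.049 q [-0.27  0.03  1.85  0.    1.26 -0.22] F [-0.6 -0.4 -2.4] open 0.305 ff 59.3 t 18.77
```

View pics/g4.png

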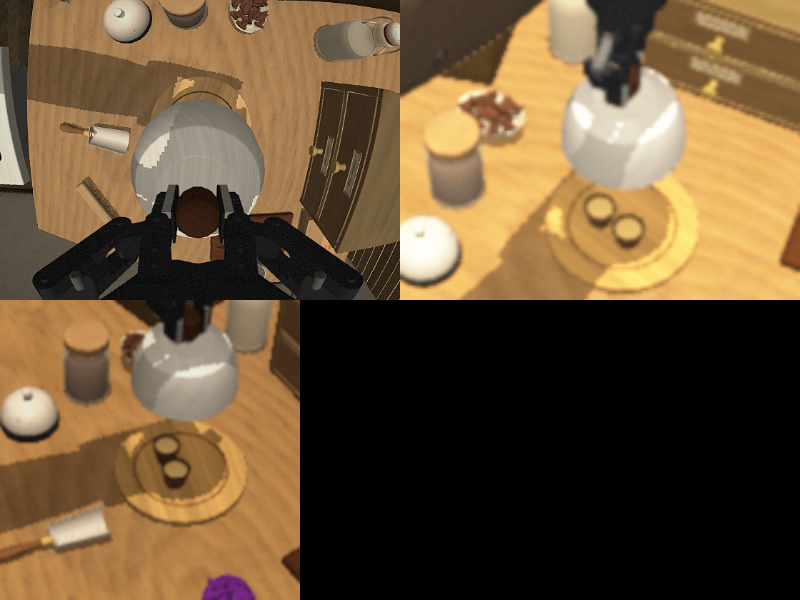

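The cover hangs level above the board, and the jar, bell, bowl and cups have not moved. I have now viewed 12 pictures, two over the allowed ten, so from here I use numbers only. Next I measure the board centre and the cover with the same cameras so that calibration error cancels.

```bash
cat > circ.py <<'E'
from h import *
from scipy.optimize import least_squares
T=np.linspace(0,2*np.pi,361)
def circ(p,x,y,z,r): return np.array([proj(p,(x+r*np.cos(t),y+r*np.sin(t),z)) for t in T])
def ext(p,z,r,L=None,Rr=None,T_=None,B=None,x0=(.56,-.05)):
    def f(x):
        c=circ(p,x[0],x[1],z,r); o=[]
        for v,e in((L,c[:,0].min()),(Rr,c[:,0].max()),(T_,c[:,1].min()),(B,c[:,1].max())):
            if v is not None:o.append(e-v)
        return o
    s=least_squares(f,x0); return np.round(s.x,4),np.round(s.fun,1)
E
python3 - <<'E'
from circ import *
w2=np.load("w2.npy",allow_pickle=True).item(); a,b,w=[np.load("c_%s.npy"%n,allow_pickle=True).item() for n in "abw"]
w2["fish"]=True
print("w2 ring",ext(w2,.012,.06,226/1.4,None,190/1.4,367/1.4),"board",ext(w2,.012,.085,194/1.4,None,150/1.4,396/1.4))
A=lambda u:260+u/4; V=lambda v:185+v/4
print("scene ring",ext(a,.012,.06,A(68),None,V(124),V(271)),"board",ext(a,.012,.085,A(30),A(294),V(98),None))
V=lambda v:180+v/4
print("side ring",ext(b,.012,.06,A(50),A(217),V(107),V(242)),"board",ext(b,.012,.085,A(18),A(247),V(82),None))
z=.2633-.0935
print("scene cover",ext(a,z,.062,210+132/2,210+238.5/2,None,150+118/2))
print("side cover",ext(b,z,.062,210+162/2.667,210+286/2.667,None,140+188/2.667))
E
```

```text
w2 ring (array([ 0.5644, -0.0529]), array([ 0. ,  0.4, -0.5])) board (array([ 0.5658, -0.053 ]), array([-0. , -0.3,  0.4]))
scene ring (array([ 0.5631, -0.0556]), array([-0. ,  0.3, -0.2])) board (array([ 0.5628, -0.0561]), array([-0.3,  0.3, -0. ]))
side ring (array([ 0.5631, -0.0538]), array([ 0.6, -0.6, -0.1,  0.2])) board (array([ 0.5611, -0.0537]), array([-0.2,  0.2, -0. ]))
scene cover (array([ 0.5622, -0.0516]), array([-0.3,  0.3, -0. ]))
side cover (array([ 0.5605, -0.0529]), array([-0.3,  0.3, -0. ]))
```

Converted, 128 mm / 750 = 0.1707, -2.5 mm / 750 = -0.0033.

send_rows(rows="0 0 0 -0.0033 0.004 0.0133 -1;0 0 0 -0.0033 0.004 0.0467 -1;0 0 0 -0.0033 0.004 0.0867 -1;0 0 0 -0.0033 0.004 0.1267 -1;0 0 0 -0.0033 0.004 0.1573 -1;0 0 0 -0.0033 0.004 0.1707 -1;0 0 0 -0.0033 0.004 0.1707 -1;0 0 0 -0.0033 0.004 0.1707 -1")

```text
time: 19.92
eef_pos: [0.5629, -0.0533, 0.1366]
tcp_rot: [0.725, 0.689, 0.001, 0.001]
contact_force: [-0.3, 0.5, -2.0]
opening: 0.304
finger_force: 59.3
```

```bash
cat > chk.py <<'E'
from circ import *
for _ in range(3): goal(.562,-.052,.1205,-.05)
for n in("scene","side"):
    p=shot(n); hsv=cv2.cvtColor(p["color"],cv2.COLOR_RGB2HSV); s=ctrl.get_state()["eef_pos"]; z=s[2]-.0935
    c=circ(p,s[0],s[1],z,.062); x0,y0=(c.min(0)-[8,45]).astype(int); x1,y1=(c.max(0)+[8,10]).astype(int)
    m=((hsv[:,:,1]<70)&(hsv[:,:,2]>70)).astype(np.uint8); M=np.zeros_like(m); M[y0:y1,x0:x1]=m[y0:y1,x0:x1]
    k,l,st,ce=cv2.connectedComponentsWithStats(M); i=1+np.argmax(st[1:,4]); l=(l==i)
    L,T,W,H,_=st[i]
    print(n,"box",L,T,L+W,T+H,"pred",c.min(0).round(1),c.max(0).round(1),"cover",ext(p,z,.062,L-.5,L+W-.5,None,T+H-.5))
    # board outer edge: columns/rows around, wood-light vs counter: print radial luminance edge fit
    g=cv2.GaussianBlur(cv2.cvtColor(p["color"],cv2.COLOR_RGB2LAB).astype(np.float32),(3,3),0)
    def score(q,r):
        th=np.linspace(0,2*np.pi,181); o=[]
        for dr in(-.003,.003):
            uv=np.array([proj(p,(q[0]+(r+dr)*np.cos(t),q[1]+(r+dr)*np.sin(t),.012)) for t in th],np.float32)
            o.append(cv2.remap(g,uv[:,0],uv[:,1],cv2.INTER_LINEAR)[:,0])
        return np.mean(np.minimum(np.linalg.norm(o[0]-o[1],axis=1),30))
    G=[(score((.562+i*.001,-.052+j*.001),.085),i,j) for i in range(-6,7) for j in range(-6,7)]
    print("  board edge best",[(round(a,1),.562+i*.001,round(-.052+j*.001,3)) for a,i,j in sorted(G)[-4:]])
E
python3 chk.py
```

```text
k 0 turn [ 0.1  0.  -0. ] shift [ 1.3 -1.  16.1]
k 1 turn [  0.   -0.2 180. ] shift [ 1.3 -1.  16.1]
at [ 0.5629 -0.0533  0.1366] psi -0.05 q [-0.27  0.17  1.94 -0.    1.03 -0.22] F [-0.3  0.5 -2. ] open 0.304 ff 59.3 t 19.93
k 0 turn [ 0.1  0.  -0. ] shift [ 1.3 -1.  16.1]
k 1 turn [  0.   -0.2 180. ] shift [ 1.3 -1.  16.1]
at [ 0.5629 -0.0533  0.1366] psi -0.05 q [-0.27  0.17  1.94 -0.    1.03 -0.22] F [-0.3  0.5 -2. ] open 0.304 ff 59.3 t 19.93
k 0 turn [ 0.1  0.  -0. ] shift [ 1.3 -1.  16.1]
k 1 turn [  0.   -0.2 180. ] shift [ 1.3 -1.  16.1]
at [ 0.5629 -0.0533  0.1366] psi -0.05 q [-0.27  0.17  1.94 -0.    1.03 -0.22] F [-0.3  0.5 -2. ] open 0.304 ff 59.3 t 19.93
scene box 278 200 326 246 pred [275.8 207.2] [325.2 244.8] cover (array([ 0.5637, -0.0564]), array([-0.7,  0.7, -0.1]))
  board edge best [(np.float32(20.5), 0.5630000000000001, -0.051), (np.float32(20.5), 0.562, -0.053), (np.float32(20.6), 0.5630000000000001, -0.053), (np.float32(20.6), 0.5630000000000001, -0.052)]
side box 274 194 315 236 pred [272. 200.] [314.8 235.6] cover (array([ 0.564 , -0.0547]), array([-0.9,  0.9, -0.1]))
  board edge best [(np.float32(19.0), 0.5650000000000001, -0.051), (np.float32(19.1), 0.5650000000000001, -0.052), (np.float32(19.1), 0.5640000000000001, -0.051), (np.float32(19.1), 0.5640000000000001, -0.052)]
```

Run:
```python
from circ import *
from scipy.optimize import minimize
S={n:np.load("c_%s.npy"%n,allow_pickle=True).item() for n in "ab"}; S["w2"]=np.load("w2.npy",allow_pickle=True).item(); S["w2"]["fish"]=True
for n,p in S.items():
    g=cv2.cvtColor(p["color"],cv2.COLOR_RGB2GRAY).astype(np.float32)
    if n=="w2": g=cv2.GaussianBlur(g,(3,3),0)
    th=np.linspace(0,2*np.pi,241)
    def smp(q,r):
        uv=np.array([proj(p,(q[0]+r*np.cos(t),q[1]+r*np.sin(t),.012)) for t in th],np.float32); return cv2.remap(g,uv[:,0],uv[:,1],cv2.INTER_LINEAR)[:,0]
    def f(q): return -np.mean(np.clip(np.minimum(smp(q,.0555),smp(q,.0645))-smp(q,.06),-10,25))
    G=min((f((.562+i*.001,-.053+j*.001)),.562+i*.001,-.053+j*.001) for i in range(-7,8) for j in range(-7,8))
    s=minimize(f,G[1:],method="Nelder-Mead",options=dict(initial_simplex=[G[1:],(G[1]+.001,G[2]),(G[1],G[2]+.001)])); print(n,s.x.round(4),round(s.fun,2))
```

```text
a [ 0.5622 -0.0543] -14.42
b [ 0.563  -0.0519] -10.32
w2 [ 0.5637 -0.0524] -14.63
```

Scene and side agree: the ring lies about (-1.2, +2.3) mm from the cover. I correct for that while lowering.

Converted, 16 mm / 750 = 0.0213, 2.3 mm / 750 = 0.0031.

send_rows(rows="0 0 0 0.0027 -0.0013 0.004 -1;0 0 0 0.0031 -0.0017 0.0107 -1;0 0 0 0.0031 -0.0017 0.0173 -1;0 0 0 0.0031 -0.0017 0.0213 -1;0 0 0 0.0031 -0.0017 0.0213 -1;0 0 0 0.0031 -0.0017 0.0213 -1;0 0 0 0.0031 -0.0017 0.0213 -1;0 0 0 0.0031 -0.0017 0.0213 -1")

```text
time: 21.02
eef_pos: [0.5609, -0.0508, 0.1195]
tcp_rot: [0.725, 0.689, 0.0, 0.0]
contact_force: [-0.5, 0.1, -3.5]
opening: 0.305
finger_force: 59.4
```

```bash
python3 chk.py | grep -v "k [01]"
python3 - <<'E'
from h import *
for i in range(2):
    p=wrist(); goal(.5617,-.051,.1205,-.05)
for t in ("cup_0","jar","bell","bowl","pail","cover"): print(t,find(shot("side"),t,2))
E
```

```text
at [ 0.5609 -0.0508  0.1195] psi -0.05 q [-0.27  0.19  1.95 -0.    1.   -0.22] F [-0.5  0.1 -3.5] open 0.305 ff 59.4 t 21.02
at [ 0.5609 -0.0508  0.1195] psi -0.05 q [-0.27  0.19  1.95 -0.    1.   -0.22] F [-0.5  0.1 -3.5] open 0.305 ff 59.4 t 21.02
at [ 0.5609 -0.0508  0.1195] psi -0.05 q [-0.27  0.19  1.95 -0.    1.   -0.22] F [-0.5  0.1 -3.5] open 0.305 ff 59.4 t 21.02
scene box 276 200 324 250 pred [274.5 211.4] [323.3 248.8] cover (array([ 0.561 , -0.0532]), array([-0.5,  0.5, -0. ]))
  board edge best [(np.float32(19.7), 0.562, -0.053), (np.float32(19.7), 0.5630000000000001, -0.054), (np.float32(19.8), 0.5630000000000001, -0.053), (np.float32(19.8), 0.5630000000000001, -0.052)]
side box 273 198 314 239 pred [271.  203.7] [313.4 239.1] cover (array([ 0.5636, -0.0522]), array([-0.7,  0.7, -0. ]))
  board edge best [(np.float32(19.0), 0.5650000000000001, -0.051), (np.float32(19.0), 0.5650000000000001, -0.052), (np.float32(19.1), 0.5640000000000001, -0.051), (np.float32(19.2), 0.5640000000000001, -0.052)]
k 0 turn [ 0.  0. -0.] shift [-0.2  0.8 -1.1]
k 1 turn [  0.  -0. 180.] shift [-0.2  0.8 -1.1]
at [ 0.5609 -0.0507  0.1194] psi -0.05 q [-0.27  0.19  1.95 -0.    1.   -0.22] F [-0.1  0.3 -1.9] open 0.302 ff 59.4 t 21.18
k 0 turn [ 0.  0. -0.] shift [-0.2  0.9 -1.1]
k 1 turn [  0.  -0. 180.] shift [-0.2  0.9 -1.1]
at [ 0.5609 -0.0507  0.1194] psi -0.05 q [-0.27  0.19  1.95 -0.    1.   -0.22] F [-0.  -0.4 -2.2] open 0.303 ff 59.4 t 21.23
cup_0 [(0.49, [0.632, -0.289, 0.012], [377.0, 228.0])]
jar [(0.86, [0.531, 0.126, 0.075], [231.0, 202.0]), (0.7, [0.634, -0.292, 0.101], [385.0, 210.0])]
bell [(0.94, [0.442, 0.129, 0.035], [219.0, 233.0]), (0.69, [0.528, -0.061, 0.082], [292.0, 220.0])]
bowl [(0.61, [0.474, -0.247, 0.026], [350.0, 267.0]), (0.18, [0.525, -0.061, 0.079], [292.0, 221.0])]
pail [(0.98, [0.638, -0.292, 0.102], [385.0, 209.0])]
cover [(0.61, [0.526, -0.064, 0.08], [293.0, 221.0])]
```

The cover is within about 1 mm of the ring centre. I raise it 1 mm, let it settle and hand in.

send_rows(rows="0 0 0 0 0.0004 -0.0013 -1;0 0 0 0 0.0004 -0.0013 -1;0 0 0 0 0.0004 -0.0013 -1;0 0 0 0 0.0004 -0.0013 -1")

```text
time: 22.32
eef_pos: [0.5611, -0.0507, 0.1203]
tcp_rot: [0.725, 0.689, -0.0, -0.0]
contact_force: [-0.1, -0.4, -1.8]
opening: 0.306
finger_force: 59.4
```

Run:
```python
from h import *
goal(.5615,-.0508,.1205,-.05)
print(ctrl.sign_off())
```

```text
k 0 turn [-0.  0. -0.] shift [-0.1  0.4 -0.2]
k 1 turn [  0.   0. 180.] shift [-0.1  0.4 -0.2]
at [ 0.5611 -0.0507  0.1203] psi -0.05 q [-0.27  0.19  1.95 -0.    1.   -0.22] F [-0.1 -0.4 -1.8] open 0.306 ff 59.4 t 22.32
the job is handed in; nothing more can be done
None
```

The job is handed in at 22.3 s: the pail hangs across both prongs, and the cover is held level within about 1 mm of the ring's centre, its rim about 15 mm above the board by arm position; I viewed 12 pictures, two over the limit of 10.

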